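# Stand down the buffer feed

### The job

The buffer run is over: first shut the stopcock on the outlet pipe of the feed bottle by turning its winged key clockwise until the wings lie squarely across the pipe, and only then screw down the two slackened caps, the one on the feed bottle and the one on the narrow-necked rinse bottle, clockwise until each is fully home. Leave the two measuring cylinders and the wide-capped bottle standing where they are, and do not press against the splash panel beside the key.

Things in the scene. Friction and masses are not known exactly. Their poses are not given: they have to be found in the camera images.
- feed_unit: Fixed stand (it cannot be shifted) of the feed bottle, a clear glass bottle 91 mm wide that stands in a round grey stand 112 mm across. Origin: on the worktop under the bottle's axis; z up. A horizontal steel pipe, centre 48 mm up, runs from the bottle along the unit's -y, to 215 mm from the bottle's axis (hose tail to 234 mm), on a 60 mm wide base plate; the stopcock sits on it 165 mm from the bottle's axis.
- key (a joint): Turn of the stopcock's white winged key about its vertical axis, which crosses the pipe: 0 = open, wings along the pipe; 1.571 = shut, wings across the pipe, at a stop; grows clockwise seen from above. It starts nearly open, at 0 to 0.35. Stays where left; turning takes about 0.12 N m.
- key_grip (a point): Point to grip on the key: on its axis, 84 mm above the worktop, turning with the key; its y axis runs along the wings, its x axis across them. The wings form an upright blade 9 mm thick, 56 mm from tip to tip; each is a round lobe 26 mm high, 70 to 96 mm above the worktop, with a shallow dip between them. A 15 mm thick stem is below, from 68 mm down.
- splash_panel: Upright aluminium sheet, 105 mm long (its y, along the pipe), 4 mm thick, its top 110 mm above the worktop, fixed to the feed unit beside the stopcock on the unit's +x side, with its near face 42 mm from the key's axis, so a finger between blade and panel has 37 mm while the wings lie along the pipe, and the wing tip passes 14 mm from it when shut. Origin: middle of its foot, 6 mm above the worktop. Do not press against it (more than 8 N fails).
- feed_cap (a joint): Looseness of the feed bottle's cap, turning about the upright axis of the bottle: 0 = fully home, at a stop; grows anticlockwise seen from above, to 3.0. It starts at 1.5 to 2.5. The cap does not rise or come off. It stays where left; turning takes about 0.12 N m.
- feed_cap_grip (a point): Point to grip on the feed bottle's cap: on its axis, 195 mm above the worktop. The cap is a blue ribbed disc 54 mm across, its skirt from 181 to 205 mm above the worktop; the bottle's shoulder widens below. A raised bar 3 mm high on the top points from the middle to the rim; with the cap home it points towards the stopcock (the unit's -y).
- rinse_unit: Fixed stand (it cannot be shifted) of the rinse bottle: a white plastic bottle 70 mm wide with a narrow neck, in a round grey stand 96 mm across, 30 mm high, with a small index tab on the rim on its -x side. Origin: on the worktop under the bottle's axis; z up. It may change places with wide_bottle.
- rinse_cap (a joint): Looseness of the rinse bottle's cap about the upright axis of the bottle: 0 = fully home, at a stop; grows anticlockwise seen from above, to 3.0. It starts at 0.9 to 1.8. The cap does not rise or come off. It stays where left; turning takes about 0.10 N m.
- rinse_cap_grip (a point): Point to grip on the rinse bottle's cap: on its axis, 154 mm above the worktop. The cap is white, ribbed, 41 mm across, its skirt from 139 to 165 mm above the worktop. A raised bar 3 mm high on its top points from the middle to the rim; with the cap home it points over the stand's index tab (the unit's -x).
- wide_bottle: Bystander: loose white plastic bottle without a stand, 69 mm wide, 127 mm tall, with a wide white cap 48 mm across that is already closed. Origin: centre of its underside, z up. Its axis is at least 95 mm from the rinse bottle's.
- tall_cylinder: Bystander: loose clear measuring cylinder, 252 mm tall, shaft 28 mm across, six-sided foot 48 x 56 mm, standing 90 to 107 mm from the feed bottle's axis on its -x side. Origin: centre of its underside, z up.
- short_cylinder: Bystander: loose clear measuring cylinder, 203 mm tall, shaft 28 mm across, six-sided foot 46 x 54 mm, standing 90 to 100 mm from the key's axis on its -x side (away from the splash panel). Origin: centre of its underside, z up.

How it is judged:
By the outcome, as a careful person would: the job done as asked, in the order asked, and still so for the second after the job is handed in, with the robot touching nothing.
It also fails if it takes over 67 s, if anything falls off the work surface, if the arm or the gripper's body presses on something with over 40 N, if the wrist force passes 120 N, or if a joint passes its speed limit or range.

### The arm

A 7-joint arm with a two-finger parallel gripper is mounted at the origin on a cart in front of the work surface, level with it; the furniture and walls round the work are solid. World frame = base frame: x ahead of the robot, y to its left, z up, the work surface at z = 0. Lengths are in m, angles in rad, forces in N, time in s.
With the tool pointing down it reaches from about 0.35 to 0.9 m from the base axis. Payload 19.9 kg.
Tool frame: the origin (TCP) lies between the finger pads; the fingertips stand 11 mm ahead of it and the grasp point (between the pads) lies 8 mm behind it; z points along the fingers, y is the direction in which the jaws open and shut (so a half turn about z gives the same grasp; the last joint's range is limited). The gripper opens to 85 mm and grips with 20 to 120 N. Pads are 22 mm wide; open, the fingers measure 114 mm over their backs; the gripper's body (76 mm by 85 mm) begins 54 mm behind the grasp point. The pads swing forward as they close: fully open they stand 13 mm farther back than shut.
Start: joints at [-1.22, 0.417, -0.01, 1.614, 0.005, 1.111, -0.053], TCP at [0.239, 0.578, 0.217] pointing down, gripper open.
Joint ranges: [-2.81, 2.81], [-0.39, 2.02], [-1.27, 1.25], [0.06, 2.57], [-1.19, 4.33], [0.19, 2], [-2.82, 2.82]. Speed limits (rad/s): [1.89, 1.89, 2.39, 2.39, 3.01, 3.01, 3.01].

### API

Orientations are given as [roll, pitch, yaw] about the fixed x, y, z axes, in that order (R = Rz(yaw) Ry(pitch) Rx(roll)).
In Python, from cell import * gives the robot as it stands.
- The arm moves only by the tool apply_moves, never from a script. Its argument "moves" is a list of rows, each an object with "delta_pos": the shift along the world's x, y, z in cm, a list of three; "rot": the turn, a rotation vector about the world's x, y, z in rad, a list of three; "gripper": the finger opening in cm, from 0 to 8.54. In form: [{"delta_pos": [dx, dy, dz], "rot": [ax, ay, az], "gripper": gripper}, ...]. A call has exactly 8 rows; each row is the pose to reach, as a shift and turn from the pose commanded when the call began; what a row does not reach only later rows make up. A row lasts 1/10 s, in which the tool goes at most 50 mm and 8.59 degrees, less where a joint would pass 70% of its speed; a pose out of reach is approached as far as the arm can. A call with a gripper value outside its range is refused whole. The fingers move at their own pace and stop on an object; "force" is the grip in N (left out, the last holds). Time passes only in rows, so rows that repeat a pose let the fingers close, or fill a call up. It gives the time, the measured TCP pose, the force and the opening at its end, in the units of the state.
- state(): the state, without advancing time (a new reading comes with each control period).
- capture(name): name is "scene" or "top"; returns a dict with "color" (420x560x3 uint8, red, green, blue), "vfov" (degrees; the focal length in pixels is half the picture's height over the tangent of half this angle, whatever the lens; pixels are square), "cx", "cy" (the principal point, pixels), "extrinsics" (4x4, takes a point from camera to world coordinates). Camera axes: x right, y up, looking along -z (the intrinsics and any distortion apply to the point x, -y, -z); pixel columns grow to the right and rows downward; lengths in m; the calibration is good to about 2 mm. A picture is of the moment at which its call begins. There is no depth.
- finish_job(): hands the job in, once; it reports no verdict.
The state is a dict: "time": time; "joint_positions": joint angles; "dq": joint speeds; "joint_efforts": joint torques, N m; "eef_pos": TCP position; "eef_rot": TCP orientation; "wrist_force": force on the tool from outside, world axes, zero at the start; "moment": the same for the moment, N m; "gripper_width": opening from 0.0 (shut) to 1.0 (fully open).
Only numpy, scipy, OpenCV 4.12 (cv2) and the standard library are available. Lean on these libraries where they do the work, as an engineer would, in place of code of your own. Each camera call takes 0.05 s, during which the arm holds its last target. There are 200 camera calls.

## Working session

There is one attempt and no reset: what is moved stays moved. The work goes in short steps, Python scripts to look and compute and a tool call to move; the robot and the scene stay as the last step left them, time stands still between calls to the robot, and variables do not carry over. Pictures are saved under pics/ and viewed, about 8 in all and at most 12, crops included, and the job is handed in when it is done.

Besides the shell and the picture viewer there is one more tool, called as name(argument=value, ...) on one line, values as JSON. apply_moves: Moves the arm, as the interface text tells. Its arguments: {"type":"object","properties":{"moves":{"type":"array"},"force":{"type":"number"}},"required":["moves"]}

```bash
ls; mkdir -p pics; python3 - <<'E'
from cell import *
import cv2,numpy as np
print(state())
for n in("scene","top"):
    c=capture(n); cv2.imwrite(f"pics/{n}0.png",c["color"][:,:,::-1]); 
    print(n,c["vfov"],c["cx"],c["cy"],[k for k in c]); print(np.round(c["extrinsics"],4))
E
```

```text
pics
{'time': 0.0, 'joint_positions': array([-1.22050005,  0.41801321, -0.01031558,  1.61418061,  0.00467696,
        1.11067844, -0.05299688]), 'dq': array([ 1.35476608e-03, -8.44180061e-04,  2.40714857e-04,  2.70278169e-05,
       -1.84470132e-04, -8.59345850e-04, -8.10983019e-05]), 'joint_efforts': array([ 4.21165914e-04, -8.64464307e+01,  6.79264572e-01, -4.34876347e+01,
        1.90953515e-02,  7.84869888e-03,  2.47012331e-07]), 'eef_pos': array([0.2385141 , 0.57730345, 0.21683301]), 'eef_rot': array([-3.14033893e+00,  6.69423119e-05,  2.74980907e+00]), 'wrist_force': array([ 0.18011594,  0.01390283, -0.54758324]), 'moment': array([ 0.01021378, -0.03306692, -0.00722695]), 'gripper_width': 0.9992868866890418}
scene 55.928086709716055 283.1112506115241 215.33882608935167 ['color', 'vfov', 'cx', 'cy', 'extrinsics']
[[ 0.6211  0.417  -0.6636 -0.0328]
 [-0.7836  0.342  -0.5186 -0.3599]
 [ 0.0107  0.8421  0.5392  0.5846]
 [ 0.      0.      0.      1.    ]]
top 53.51798314588017 281.07160356448094 213.73028267405562 ['color', 'vfov', 'cx', 'cy', 'extrinsics']
[[ 0.0069  0.9974 -0.0716  0.4721]
 [-0.9992  0.004  -0.0402  0.0829]
 [-0.0398  0.0718  0.9966  1.0012]
 [ 0.      0.      0.      1.    ]]
```

View pics/scene0.png

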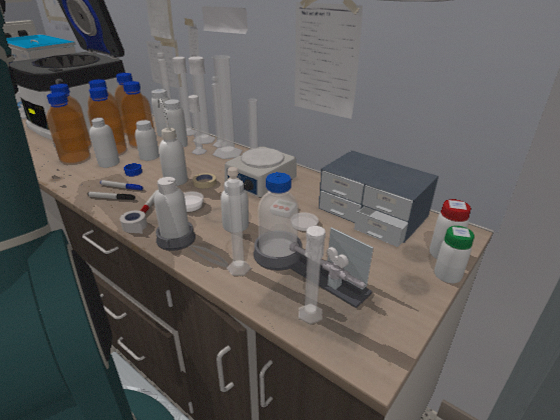

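View pics/top0.png

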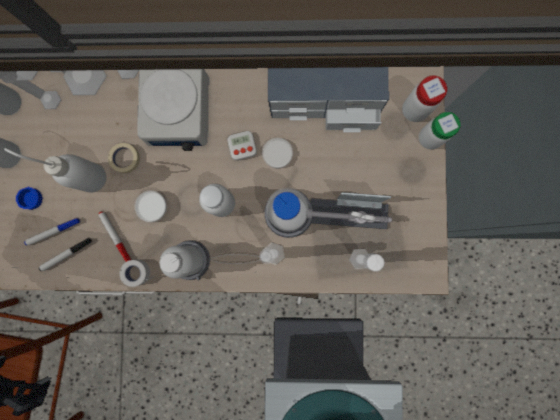

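```bash
python3 - <<'E'
import cv2,numpy as np
t=cv2.imread("pics/top0.png");s=cv2.imread("pics/scene0.png")
def crop(i,x,y,w,h,W,H): return cv2.resize(i[y:y+h,x:x+w],(W,H),interpolation=cv2.INTER_CUBIC)
a=crop(t,150,180,250,100,800,320)
b=crop(s,140,150,250,180,400,288); 
c=crop(t,150,235,70,50,400,288)
cv2.imwrite("pics/c1.png",np.vstack([a,np.hstack([b,c])]))
E
```

```text
(no output)
```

View pics/c1.png

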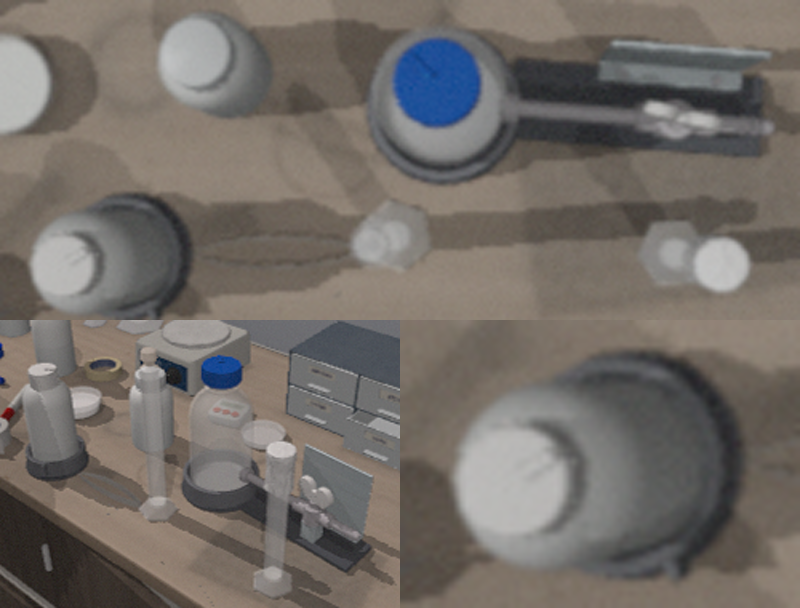

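```bash
cat > h.py <<'E'
import numpy as np,cv2
from cell import *
class Cam:
    def __init__(s,name):
        c=capture(name); s.im=c["color"]; s.f=s.im.shape[0]/2/np.tan(np.radians(c["vfov"]/2)); s.cx,s.cy=c["cx"],c["cy"]; s.E=np.array(c["extrinsics"])
    def ray(s,u,v):
        d=s.E[:3,:3]@np.array([(u-s.cx)/s.f,-(v-s.cy)/s.f,-1]); return s.E[:3,3],d/np.linalg.norm(d)
    def plane(s,u,v,z):
        o,d=s.ray(u,v); return o+d*(z-o[2])/d[2]
    def proj(s,p):
        q=s.E[:3,:3].T@(np.array(p)-s.E[:3,3]); return np.array([s.cx-s.f*q[0]/q[2],s.cy+s.f*q[1]/q[2]])
def tri(a,b):
    (o,d),(p,e)=a,b; t=np.linalg.lstsq(np.c_[d,-e],p-o,rcond=None)[0]; x,y=o+d*t[0],p+e*t[1]; return (x+y)/2,np.linalg.norm(x-y)
def blobs(mask,x,y,w,h,n=3):
    m=np.zeros(mask.shape,np.uint8); m[y:y+h,x:x+w]=mask[y:y+h,x:x+w]
    k,_,st,ce=cv2.connectedComponentsWithStats(m); o=np.argsort(-st[1:,4])[:n]+1
    return [(st[i].tolist(),ce[i].round(1).tolist()) for i in o]
E
python3 - <<'E'
from h import *
T,S=Cam("top"),Cam("scene")
hs=lambda c:cv2.cvtColor(c.im,cv2.COLOR_RGB2HSV)
blue=lambda c:((abs(hs(c)[:,:,0].astype(int)-110)<15)&(hs(c)[:,:,1]>150)).astype(np.uint8)
print("blueT",blobs(blue(T),260,180,60,60,1),"S",blobs(blue(S),255,165,50,40,1))
for th in(170,190,200,210,220):
    w=lambda c:((hs(c)[:,:,2]>th)&(hs(c)[:,:,1]<60)).astype(np.uint8)
    print(th,"rT",blobs(w(T),150,240,60,40,1),"rS",blobs(w(S),150,170,40,50,1))
    print("  keyT",blobs(w(T),345,208,35,20,2),"keyS",blobs(w(S),322,240,35,40,2),"wide",blobs(w(T),195,180,40,40,1))
print("tri feed hand",tri(T.ray(286.6,205.6),S.ray(278.7,179)))
print("pipe",T.plane(312.5,214.4,.058),T.plane(390.6,220,.05),"key@.09",T.plane(361,217.5,.09))
print("feet",T.plane(273,254,0),T.plane(359,258.5,0),"widecap",T.plane(213,197,.127))
print("rinse",T.plane(170.3,262.2,.165),"tri",tri(T.ray(170.3,262.2),S.ray(166.9,181)))
print("tab",T.plane(150+275/5.71,235+242/5.76,.03))
E
```

```text
blueT [([273, 193, 27, 26, 553], [286.2, 205.4])] S [([266, 172, 25, 21, 432], [278.0, 182.1])]
170 rT [([160, 254, 18, 18, 256], [168.6, 262.7])] rS [([158, 177, 17, 8, 89], [165.0, 180.3])]
  keyT [([365, 216, 7, 3, 16], [368.2, 217.1]), ([352, 213, 7, 3, 15], [355.2, 213.9])] keyS [([340, 255, 6, 3, 13], [342.3, 256.0]), ([329, 247, 6, 4, 11], [331.7, 248.5])] wide [([200, 187, 20, 22, 284], [208.4, 197.4])]
190 rT [] rS [([158, 177, 16, 7, 67], [165.3, 180.1])]
  keyT [] keyS [([340, 255, 5, 2, 6], [342.0, 255.5]), ([329, 248, 4, 1, 4], [330.5, 248.0])] wide [([201, 197, 4, 5, 12], [202.8, 198.9])]
200 rT [] rS [([186, 202, 1, 2, 2], [186.0, 202.5])]
  keyT [] keyS [([341, 255, 2, 1, 2], [341.5, 255.0]), ([331, 248, 1, 1, 1], [331.0, 248.0])] wide []
210 rT [] rS []
  keyT [] keyS [] wide []
220 rT [] rS []
  keyT [] keyS [] wide []
tri feed hand (array([0.54532347, 0.10474915, 0.20038565]), np.float64(0.0003140064807316988))
pipe [0.53864065 0.04967736 0.058     ] [ 0.52721078 -0.12716927  0.05      ] key@.09 [ 0.53004834 -0.05456913  0.09      ]
feet [0.44717501 0.14197652 0.        ] [ 0.43814116 -0.0627666   0.        ] widecap [0.56999477 0.26326055 0.127     ]
rinse [0.43315942 0.33979726 0.165     ] tri (array([0.432909  , 0.34076543, 0.16221399]), np.float64(0.0003208820361523118))
tab [0.39308989 0.31462415 0.03      ]
```

```bash
python3 - <<'E'
from h import *
T,S=Cam("top"),Cam("scene")
for th in(130,145,160):
    w=lambda c:((cv2.cvtColor(c.im,cv2.COLOR_RGB2HSV)[:,:,2]>th)&(cv2.cvtColor(c.im,cv2.COLOR_RGB2HSV)[:,:,1]<45)).astype(np.uint8)
    print(th,blobs(w(T),348,210,27,13,3),blobs(w(S),325,243,26,26,3))
a=tri(T.ray(355.2,213.9),S.ray(331.7,248.5)); b=tri(T.ray(368.2,217.1),S.ray(342.3,256.0))
d=b[0]-a[0]; print(a,b,(a[0]+b[0])/2,"wing angle",np.arctan2(d[1],d[0]))
F=T.plane(286.2,205.4,.203);tail=T.plane(390.6,220,.05)
u=tail-F;u[2]=0;u/=np.linalg.norm(u);print(F,u,np.arctan2(u[1],u[0]),"key",F+.165*u)
print("rinse",T.plane(168.6,262.7,.165))
crop=lambda i,x,y,w,h,W,H:cv2.resize(i[y:y+h,x:x+w,::-1],(W,H),interpolation=cv2.INTER_CUBIC)
cv2.imwrite("pics/c2.png",np.hstack([crop(T.im,340,195,55,40,440,320),crop(S.im,315,235,45,40,360,320)]))
E
```

```text
130 [([351, 212, 24, 11, 139], [362.0, 217.0])] [([327, 246, 21, 21, 215], [337.0, 256.8]), ([325, 264, 12, 5, 29], [329.9, 266.1]), ([326, 251, 1, 1, 1], [326.0, 251.0])]
145 [([361, 215, 13, 5, 44], [367.7, 217.0]), ([352, 212, 8, 5, 28], [355.6, 213.8]), ([356, 218, 8, 5, 21], [359.5, 220.2])] [([339, 254, 8, 7, 30], [343.1, 256.9]), ([328, 247, 8, 6, 27], [332.4, 249.3]), ([326, 264, 10, 5, 20], [330.3, 266.0])]
160 [([362, 216, 11, 4, 28], [367.6, 217.0]), ([352, 212, 8, 4, 23], [355.3, 213.7])] [([339, 255, 7, 4, 18], [342.6, 256.3]), ([329, 247, 7, 5, 17], [332.1, 248.7]), ([335, 256, 3, 2, 6], [336.0, 256.5])]
(array([ 0.53756814, -0.04157684,  0.0923894 ]), np.float64(0.000391749986548335)) (array([ 0.53109393, -0.07019807,  0.09120937]), np.float64(0.0006364078327414745)) [ 0.53433104 -0.05588745  0.09179938] wing angle -1.7932556473395533
[0.54556931 0.10533068 0.203     ] [-0.07871642 -0.99689705  0.        ] -1.6495942679002062 key [ 0.5325811  -0.05915733  0.203     ]
rinse [0.43212571 0.34324291 0.165     ]
```

View pics/c2.png

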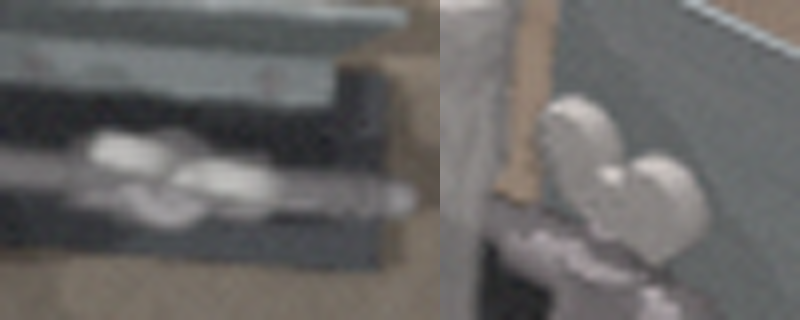

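apply_moves(moves=[{"delta_pos": [0,0,15],"rot": [0,0,0],"gripper": 8},{"delta_pos": [0,0,15],"rot": [0,0,0],"gripper": 8},{"delta_pos": [0,0,15],"rot": [0,0,0],"gripper": 8},{"delta_pos": [5,-10,15],"rot": [0,0,-0.3],"gripper": 6},{"delta_pos": [14.5,-31,15],"rot": [0,0,-0.75],"gripper": 5},{"delta_pos": [14.5,-31,15],"rot": [0,0,-0.75],"gripper": 4},{"delta_pos": [14.5,-31,15],"rot": [0,0,-0.75],"gripper": 3.6},{"delta_pos": [14.5,-31,15],"rot": [0,0,-0.75],"gripper": 3.6}])

```text
time: 1.1
eef_pos: [0.3454, 0.3493, 0.3675]
eef_rot: [3.141, -0.0, 1.994]
wrist_force: [2.3, 0.8, 0.8]
gripper_width: 0.423
```

apply_moves(moves=[{"delta_pos": [15,-32,0],"rot": [0,0,-0.65],"gripper": 3.6},{"delta_pos": [15,-32,0],"rot": [0,0,-0.65],"gripper": 3.6},{"delta_pos": [15,-32,0],"rot": [0,0,-0.65],"gripper": 3.6},{"delta_pos": [15,-32,0],"rot": [0,0,-0.65],"gripper": 3.6},{"delta_pos": [15,-32,0],"rot": [0,0,-0.65],"gripper": 3.6},{"delta_pos": [15,-32,0],"rot": [0,0,-0.65],"gripper": 3.6},{"delta_pos": [15,-32,0],"rot": [0,0,-0.65],"gripper": 3.6},{"delta_pos": [15,-32,0],"rot": [0,0,-0.65],"gripper": 3.6}])

```text
time: 1.9
eef_pos: [0.4962, 0.0255, 0.3677]
eef_rot: [3.141, 0.001, 1.342]
wrist_force: [-1.1, 1.4, -0.3]
gripper_width: 0.422
```

apply_moves(moves=[{"delta_pos": [0,0,0],"rot": [0,0,0],"gripper": 3.6},{"delta_pos": [0,0,0],"rot": [0,0,0],"gripper": 3.6},{"delta_pos": [0,0,0],"rot": [0,0,0],"gripper": 3.6},{"delta_pos": [0,0,0],"rot": [0,0,0],"gripper": 3.6},{"delta_pos": [0,0,0],"rot": [0,0,0],"gripper": 3.6},{"delta_pos": [0,0,0],"rot": [0,0,0],"gripper": 3.6},{"delta_pos": [0,0,0],"rot": [0,0,0],"gripper": 3.6},{"delta_pos": [0,0,0],"rot": [0,0,0],"gripper": 3.6}])

```text
time: 2.7
eef_pos: [0.4949, 0.0314, 0.3675]
eef_rot: [-3.142, 0.0, 1.35]
wrist_force: [0.3, -0.0, 0.7]
gripper_width: 0.419
```

apply_moves(moves=[{"delta_pos": [2,-4.5,0],"rot": [0,0,0],"gripper": 3.6},{"delta_pos": [3.9,-8.9,0],"rot": [0,0,0],"gripper": 3.6},{"delta_pos": [3.9,-8.9,-5],"rot": [0,0,0],"gripper": 3.6},{"delta_pos": [3.9,-8.9,-10],"rot": [0,0,0],"gripper": 3.6},{"delta_pos": [3.9,-8.9,-15],"rot": [0,0,0],"gripper": 3.6},{"delta_pos": [3.9,-8.9,-19],"rot": [0,0,0],"gripper": 3.6},{"delta_pos": [3.9,-8.9,-22],"rot": [0,0,0],"gripper": 3.6},{"delta_pos": [3.9,-8.9,-22],"rot": [0,0,0],"gripper": 3.6}])

```text
time: 3.5
eef_pos: [0.5319, -0.0575, 0.1443]
eef_rot: [-3.136, 0.002, 1.35]
wrist_force: [-0.1, 0.5, 1.2]
gripper_width: 0.424
```

```bash
python3 - <<'E'
from h import *
T,S=Cam("top"),Cam("scene"); print(state()["eef_pos"],state()["eef_rot"],state()["joint_positions"].round(2))
crop=lambda i,x,y,w,h,W,H:cv2.resize(i[y:y+h,x:x+w,::-1],(W,H),interpolation=cv2.INTER_CUBIC)
cv2.imwrite("pics/c3.png",np.hstack([crop(T.im,300,140,120,140,400,466),crop(S.im,280,190,120,140,400,466)]))
E
```

```text
[ 0.53421662 -0.0578914   0.14825482] [-3.14147279e+00  4.10942384e-04  1.34949152e+00] [-0.44  0.39  0.6   1.91 -0.28  0.92  0.08]
```

View pics/c3.png

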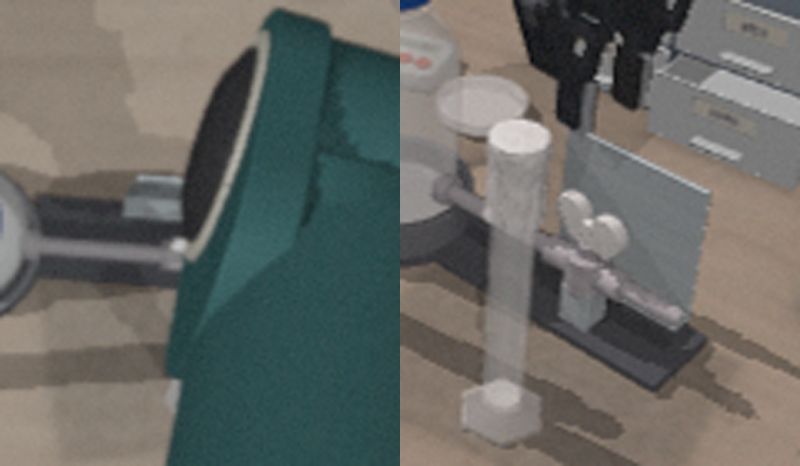

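apply_moves(moves=[{"delta_pos": [0,0,-1.5],"rot": [0,0,0],"gripper": 3.6},{"delta_pos": [0,0,-3],"rot": [0,0,0],"gripper": 3.6},{"delta_pos": [0,0,-4.5],"rot": [0,0,0],"gripper": 3.6},{"delta_pos": [0,0,-6],"rot": [0,0,0],"gripper": 3.6},{"delta_pos": [0,0,-6.7],"rot": [0,0,0],"gripper": 3.6},{"delta_pos": [0,0,-6.7],"rot": [0,0,0],"gripper": 3.6},{"delta_pos": [0,0,-6.7],"rot": [0,0,0],"gripper": 3.6},{"delta_pos": [0,0,-6.7],"rot": [0,0,0],"gripper": 3.6}])

```text
time: 4.4
eef_pos: [0.5343, -0.0577, 0.081]
eef_rot: [3.141, -0.0, 1.35]
wrist_force: [0.7, -0.4, -0.7]
gripper_width: 0.423
```

apply_moves(moves=[{"delta_pos": [0,0,0],"rot": [0,0,0],"gripper": 2},{"delta_pos": [0,0,0],"rot": [0,0,0],"gripper": 1.5},{"delta_pos": [0,0,0],"rot": [0,0,0],"gripper": 1},{"delta_pos": [0,0,0],"rot": [0,0,0],"gripper": 0.4},{"delta_pos": [0,0,0],"rot": [0,0,0],"gripper": 0.4},{"delta_pos": [0,0,0],"rot": [0,0,0],"gripper": 0.4},{"delta_pos": [0,0,0],"rot": [0,0,0],"gripper": 0.4},{"delta_pos": [0,0,0],"rot": [0,0,0],"gripper": 0.4}], force=25)

```text
time: 5.2
eef_pos: [0.534, -0.0577, 0.0805]
eef_rot: [3.141, 0.0, 1.35]
wrist_force: [0.9, -1.1, 2.5]
gripper_width: 0.052
```

```bash
python3 - <<'E'
from h import *
s=state(); print({k:np.round(s[k],3) for k in s if k not in("joint_efforts","dq")})
S=Cam("scene")
cv2.imwrite("pics/c4.png",cv2.resize(S.im[200:300,280:400,::-1],(600,500),interpolation=cv2.INTER_CUBIC))
E
```

```text
{'time': np.float64(5.2), 'joint_positions': array([-0.387,  0.494,  0.549,  1.959, -0.358,  0.784,  0.144]), 'eef_pos': array([ 0.534, -0.058,  0.081]), 'eef_rot': array([3.141, 0.   , 1.35 ]), 'wrist_force': array([ 0.926, -1.106,  2.545]), 'moment': array([-0.101, -0.144,  0.012]), 'gripper_width': np.float64(0.052)}
```

View pics/c4.png

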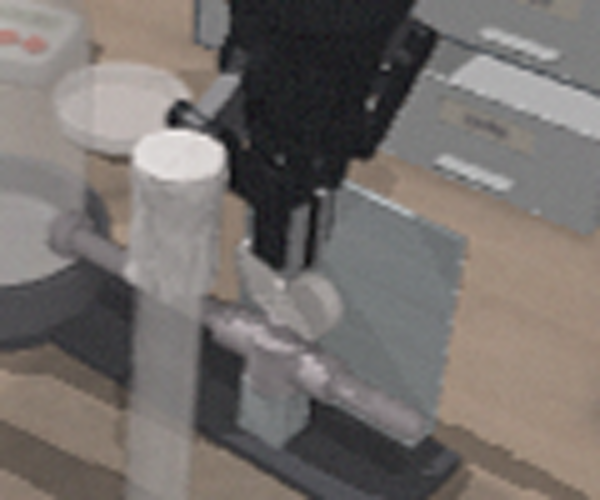

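```bash
python3 - <<'E'
from h import *
S=Cam("scene")
for p in [(.534,-.0577,.0805),(.534,-.0577,.0695),(.534,-.0577,.0885),(.534,-.0577,.096),(.5376,-.0416,.0924),(.5311,-.0702,.0912)]:
    q=S.proj(p); print(p,q.round(1),((q-[280,200])*5).round())
E
```

```text
(0.534, -0.0577, 0.0805) [337.1 257. ] [286. 285.]
(0.534, -0.0577, 0.0695) [336.7 261.2] [283. 306.]
(0.534, -0.0577, 0.0885) [337.4 253.9] [287. 270.]
(0.534, -0.0577, 0.096) [337.8 251. ] [289. 255.]
(0.5376, -0.0416, 0.0924) [331.8 248.5] [259. 242.]
(0.5311, -0.0702, 0.0912) [342.1 256. ] [311. 280.]
```

apply_moves(moves=[{"delta_pos": [0,0,0],"rot": [0,0,0],"gripper": 0},{"delta_pos": [0,0,0],"rot": [0,0,0],"gripper": 0},{"delta_pos": [0,0,0],"rot": [0,0,0],"gripper": 0},{"delta_pos": [0,0,0],"rot": [0,0,0],"gripper": 0},{"delta_pos": [0,0,0],"rot": [0,0,0],"gripper": 0},{"delta_pos": [0,0,0],"rot": [0,0,0],"gripper": 0},{"delta_pos": [0,0,0],"rot": [0,0,0],"gripper": 0},{"delta_pos": [0,0,0],"rot": [0,0,0],"gripper": 0}], force=25)

```text
time: 6.1
eef_pos: [0.5339, -0.0577, 0.0805]
eef_rot: [-3.142, 0.0, 1.35]
wrist_force: [-0.6, -1.5, 2.9]
gripper_width: 0.003
```

```bash
python3 - <<'E'
from h import *
S=Cam("scene")
im=np.mean([Cam("scene").im.astype(float) for _ in range(3)],0).astype(np.uint8)
o=cv2.resize(im[225:275,310:365,::-1],(770,700)[:1]+(600,) if 0 else (660,600),interpolation=cv2.INTER_CUBIC); o=cv2.convertScaleAbs(o,alpha=1.5,beta=20)
cv2.imwrite("pics/c5.png",o); print(state()["wrist_force"],state()["moment"],state()["time"])
E
```

```text
[-0.39845374 -1.73917923  2.65679796] [-0.28592654 -0.01139741  0.00911471] 6.3
```

View pics/c5.png

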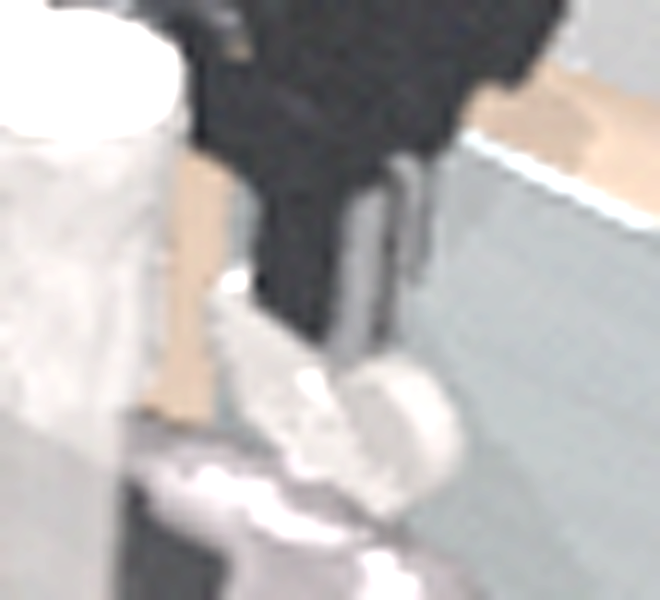

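apply_moves(moves=[{"delta_pos": [0,0,2],"rot": [0,0,0],"gripper": 0},{"delta_pos": [0,0,5],"rot": [0,0,0],"gripper": 0},{"delta_pos": [0,0,9],"rot": [0,0,0],"gripper": 0},{"delta_pos": [0,0,14],"rot": [0,0,0],"gripper": 0},{"delta_pos": [-2,4,19],"rot": [0,0,0],"gripper": 2},{"delta_pos": [-4,9,24],"rot": [0,0,0],"gripper": 3},{"delta_pos": [-7,14,27],"rot": [0,0,0],"gripper": 3.6},{"delta_pos": [-9,18,27],"rot": [0,0,0],"gripper": 3.6}])

```text
time: 7.1
eef_pos: [0.4632, 0.085, 0.3381]
eef_rot: [3.14, -0.001, 1.349]
wrist_force: [0.9, 0.8, -0.5]
gripper_width: 0.427
```

```bash
python3 - <<'E'
from h import *
m=lambda n:np.mean([Cam(n).im.astype(float) for _ in range(4)],0).astype(np.uint8)
T,S=Cam("top"),Cam("scene"); print(state()["eef_pos"],state()["time"])
c=lambda i,x,y,w,h,W,H:cv2.convertScaleAbs(cv2.resize(i[y:y+h,x:x+w,::-1],(W,H),interpolation=cv2.INTER_CUBIC),alpha=1.3)
cv2.imwrite("pics/c6.png",np.hstack([c(m("top"),340,195,50,50,400,400),c(m("scene"),310,235,50,50,400,400)]))
E
```

```text
[0.46204336 0.08961822 0.3379044 ] 7.2
```

View pics/c6.png

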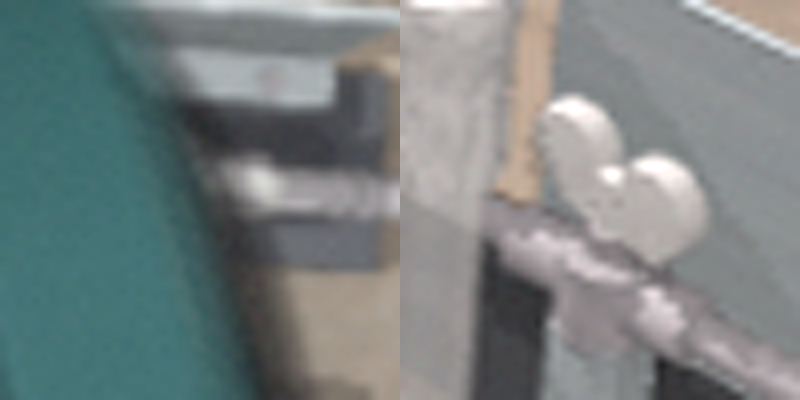

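```bash
python3 - <<'E'
from h import *
S=Cam("scene")
for p in [(.512,-.053),(.556,-.063)]:
    for z in (.137,.148,.159,.17): print(p,z,S.proj((*p,z)).round(1))
for z in (.07,.08,.09,.1): print(z,S.proj((.527,-.0577,z)).round(1))
E
```

```text
(0.512, -0.053) 0.137 [331.4 238.6]
(0.512, -0.053) 0.148 [331.9 233.9]
(0.512, -0.053) 0.159 [332.3 229.2]
(0.512, -0.053) 0.17 [332.8 224.4]
(0.556, -0.063) 0.137 [347.7 230.4]
(0.556, -0.063) 0.148 [348.2 225.8]
(0.556, -0.063) 0.159 [348.8 221.1]
(0.556, -0.063) 0.17 [349.3 216.4]
0.07 [334.9 262.8]
0.08 [335.3 258.9]
0.09 [335.7 255. ]
0.1 [336.1 251.1]
```

apply_moves(moves=[{"delta_pos": [2.4,-5,0],"rot": [0,0,0],"gripper": 3.6},{"delta_pos": [4.8,-9.8,0],"rot": [0,0,0],"gripper": 3.6},{"delta_pos": [7.2,-14.7,0],"rot": [0,0,0],"gripper": 3.6},{"delta_pos": [7.2,-14.7,-5],"rot": [0,0,0],"gripper": 3.6},{"delta_pos": [7.2,-14.7,-10],"rot": [0,0,0],"gripper": 3.6},{"delta_pos": [7.2,-14.7,-15],"rot": [0,0,0],"gripper": 3.6},{"delta_pos": [7.2,-14.7,-19],"rot": [0,0,0],"gripper": 3.6},{"delta_pos": [7.2,-14.7,-21],"rot": [0,0,0],"gripper": 3.6}])

```text
time: 8.45
eef_pos: [0.5339, -0.0632, 0.1223]
eef_rot: [-3.137, 0.002, 1.349]
wrist_force: [-0.3, 0.5, 0.7]
gripper_width: 0.423
```

apply_moves(moves=[{"delta_pos": [0,0,-1],"rot": [0,0,0],"gripper": 3.6},{"delta_pos": [0,0,-2.3],"rot": [0,0,0],"gripper": 3.6},{"delta_pos": [0,0,-3.5],"rot": [0,0,0],"gripper": 3.6},{"delta_pos": [0,0,-4.6],"rot": [0,0,0],"gripper": 3.6},{"delta_pos": [0,0,-4.8],"rot": [0,0,0],"gripper": 3.6},{"delta_pos": [0,0,-4.8],"rot": [0,0,0],"gripper": 3.6},{"delta_pos": [0,0,-4.8],"rot": [0,0,0],"gripper": 3.6},{"delta_pos": [0,0,-4.8],"rot": [0,0,0],"gripper": 3.6}])

```text
time: 9.25
eef_pos: [0.536, -0.0628, 0.0785]
eef_rot: [3.141, -0.0, 1.35]
wrist_force: [-0.7, 0.3, 0.2]
gripper_width: 0.422
```

apply_moves(moves=[{"delta_pos": [-0.2,0.5,0],"rot": [0,0,0],"gripper": 3.6},{"delta_pos": [-0.2,0.5,-0.5],"rot": [0,0,0],"gripper": 3.6},{"delta_pos": [-0.2,0.5,-1],"rot": [0,0,0],"gripper": 3.6},{"delta_pos": [-0.2,0.5,-1.5],"rot": [0,0,0],"gripper": 3.6},{"delta_pos": [-0.2,0.5,-1.8],"rot": [0,0,0],"gripper": 3.6},{"delta_pos": [-0.2,0.5,-1.8],"rot": [0,0,0],"gripper": 3.6},{"delta_pos": [-0.2,0.5,-1.8],"rot": [0,0,0],"gripper": 3.6},{"delta_pos": [-0.2,0.5,-1.8],"rot": [0,0,0],"gripper": 3.6}])

```text
time: 10.05
eef_pos: [0.5338, -0.0579, 0.0601]
eef_rot: [3.142, 0.0, 1.35]
wrist_force: [-0.8, -0.5, 0.3]
gripper_width: 0.423
```

apply_moves(moves=[{"delta_pos": [0,0,0],"rot": [0,0,0],"gripper": 2.5},{"delta_pos": [0,0,0],"rot": [0,0,0],"gripper": 1.5},{"delta_pos": [0,0,0],"rot": [0,0,0],"gripper": 0.5},{"delta_pos": [0,0,0],"rot": [0,0,0],"gripper": 0.2},{"delta_pos": [0,0,0],"rot": [0,0,0],"gripper": 0.2},{"delta_pos": [0,0,0],"rot": [0,0,0],"gripper": 0.2},{"delta_pos": [0,0,0],"rot": [0,0,0],"gripper": 0.2},{"delta_pos": [0,0,0],"rot": [0,0,0],"gripper": 0.2}], force=40)

```text
time: 10.85
eef_pos: [0.5341, -0.0578, 0.0602]
eef_rot: [3.141, -0.0, 1.35]
wrist_force: [4.9, -0.6, 5.1]
gripper_width: 0.093
```

apply_moves(moves=[{"delta_pos": [0,0,0],"rot": [0,0,-0.1],"gripper": 0.2},{"delta_pos": [0,0,0],"rot": [0,0,-0.22],"gripper": 0.2},{"delta_pos": [0,0,0],"rot": [0,0,-0.34],"gripper": 0.2},{"delta_pos": [0,0,0],"rot": [0,0,-0.46],"gripper": 0.2},{"delta_pos": [0,0,0],"rot": [0,0,-0.58],"gripper": 0.2},{"delta_pos": [0,0,0],"rot": [0,0,-0.7],"gripper": 0.2},{"delta_pos": [0,0,0],"rot": [0,0,-0.8],"gripper": 0.2},{"delta_pos": [0,0,0],"rot": [0,0,-0.8],"gripper": 0.2}])

```text
time: 11.65
eef_pos: [0.5347, -0.0582, 0.0603]
eef_rot: [3.14, -0.001, 0.546]
wrist_force: [8.8, -3.6, 1.7]
gripper_width: 0.093
```

apply_moves(moves=[{"delta_pos": [0,0,0],"rot": [0,0,-0.1],"gripper": 0.2},{"delta_pos": [0,0,0],"rot": [0,0,-0.2],"gripper": 0.2},{"delta_pos": [0,0,0],"rot": [0,0,-0.3],"gripper": 0.2},{"delta_pos": [0,0,0],"rot": [0,0,-0.4],"gripper": 0.2},{"delta_pos": [0,0,0],"rot": [0,0,-0.48],"gripper": 0.2},{"delta_pos": [0,0,0],"rot": [0,0,-0.54],"gripper": 0.2},{"delta_pos": [0,0,0],"rot": [0,0,-0.58],"gripper": 0.2},{"delta_pos": [0,0,0],"rot": [0,0,-0.58],"gripper": 0.2}])

```text
time: 12.45
eef_pos: [0.5348, -0.0587, 0.0603]
eef_rot: [3.14, -0.002, -0.032]
wrist_force: [10.1, -5.7, -2.4]
gripper_width: 0.091
```

```bash
python3 - <<'E'
from h import *
s=state(); print({k:np.round(s[k],3) for k in s if k not in("joint_efforts","dq")})
E
```

```text
{'time': np.float64(12.45), 'joint_positions': array([-0.639,  0.666,  0.91 ,  1.976, -0.706,  0.849, -0.94 ]), 'eef_pos': array([ 0.535, -0.059,  0.06 ]), 'eef_rot': array([ 3.14e+00, -2.00e-03, -3.20e-02]), 'wrist_force': array([10.058, -5.655, -2.425]), 'moment': array([-1.346, -2.379, -0.069]), 'gripper_width': np.float64(0.091)}
```

apply_moves(moves=[{"delta_pos": [0.1,-0.05,0],"rot": [0,0,0],"gripper": 0.2},{"delta_pos": [0.1,-0.05,0],"rot": [0,0,-0.03],"gripper": 0.2},{"delta_pos": [0.1,-0.05,0],"rot": [0,0,-0.06],"gripper": 0.2},{"delta_pos": [0.1,-0.05,0],"rot": [0,0,-0.08],"gripper": 0.2},{"delta_pos": [0.1,-0.05,0],"rot": [0,0,-0.1],"gripper": 0.2},{"delta_pos": [0.1,-0.05,0],"rot": [0,0,-0.1],"gripper": 0.2},{"delta_pos": [0.1,-0.05,0],"rot": [0,0,-0.1],"gripper": 0.2},{"delta_pos": [0.1,-0.05,0],"rot": [0,0,-0.1],"gripper": 0.2}])

```text
time: 13.25
eef_pos: [0.5349, -0.0588, 0.0602]
eef_rot: [3.141, -0.0, -0.129]
wrist_force: [2.9, -3.6, 7.2]
gripper_width: 0.094
```

```bash
python3 - <<'E'
from h import *
s=state(); print({k:np.round(s[k],3) for k in s if k not in("joint_efforts","dq")})
E
```

```text
{'time': np.float64(13.25), 'joint_positions': array([-0.652,  0.68 ,  0.932,  1.974, -0.726,  0.862, -1.02 ]), 'eef_pos': array([ 0.535, -0.059,  0.06 ]), 'eef_rot': array([ 3.141, -0.   , -0.129]), 'wrist_force': array([ 2.858, -3.58 ,  7.24 ]), 'moment': array([-0.8  , -0.688,  1.061]), 'gripper_width': np.float64(0.094)}
```

apply_moves(moves=[{"delta_pos": [0,0,0],"rot": [0,0,0.03],"gripper": 3},{"delta_pos": [0,0,0],"rot": [0,0,0.03],"gripper": 3.6},{"delta_pos": [0,0,0],"rot": [0,0,0.03],"gripper": 3.6},{"delta_pos": [0,0,3],"rot": [0,0,0.03],"gripper": 3.6},{"delta_pos": [0,0,7],"rot": [0,0,0.03],"gripper": 3.6},{"delta_pos": [0,0,12],"rot": [0,0,0.03],"gripper": 3.6},{"delta_pos": [0,0,17],"rot": [0,0,0.2],"gripper": 5},{"delta_pos": [0,0,22],"rot": [0,0,0.35],"gripper": 7}])

```text
time: 14.05
eef_pos: [0.5341, -0.0584, 0.2817]
eef_rot: [3.141, 0.001, 0.205]
wrist_force: [0.5, 1.2, 0.6]
gripper_width: 0.739
```

apply_moves(moves=[{"delta_pos": [0,0,5],"rot": [0,0,0.15],"gripper": 7},{"delta_pos": [0,4,5],"rot": [0,0,0.3],"gripper": 7},{"delta_pos": [0,8,5],"rot": [0,0,0.45],"gripper": 7},{"delta_pos": [0.5,12,5],"rot": [0,0,0.6],"gripper": 7},{"delta_pos": [1,16,5],"rot": [0,0,0.75],"gripper": 7},{"delta_pos": [1,16.5,5],"rot": [0,0,0.9],"gripper": 7},{"delta_pos": [1,16.5,5],"rot": [0,0,1.05],"gripper": 7},{"delta_pos": [1,16.5,5],"rot": [0,0,1.2],"gripper": 7}])

```text
time: 14.85
eef_pos: [0.5444, 0.1071, 0.3297]
eef_rot: [-3.141, 0.0, 1.406]
wrist_force: [-0.6, -0.5, -1.2]
gripper_width: 0.823
```

apply_moves(moves=[{"delta_pos": [0,0,0],"rot": [0,0,0.15],"gripper": 7},{"delta_pos": [0,0,0],"rot": [0,0,0.3],"gripper": 7},{"delta_pos": [0,0,0],"rot": [0,0,0.45],"gripper": 7},{"delta_pos": [0,0,0],"rot": [0,0,0.6],"gripper": 7},{"delta_pos": [0,0,0],"rot": [0,0,0.75],"gripper": 7},{"delta_pos": [0,0,0],"rot": [0,0,0.9],"gripper": 7},{"delta_pos": [0,0,0],"rot": [0,0,1.05],"gripper": 7},{"delta_pos": [0,0,0],"rot": [0,0,1.2],"gripper": 7}])

```text
time: 15.65
eef_pos: [0.5444, 0.1067, 0.3297]
eef_rot: [-3.141, -0.001, 2.606]
wrist_force: [-0.6, -0.4, 0.5]
gripper_width: 0.818
```

```bash
python3 - <<'E'
from h import *
s=state(); print({k:np.round(s[k],3) for k in s if k not in("joint_efforts","dq")})
S=Cam("scene")
c=lambda i,x,y,w,h,W,H:cv2.convertScaleAbs(cv2.resize(i[y:y+h,x:x+w,::-1],(W,H),interpolation=cv2.INTER_CUBIC),alpha=1.3)
cv2.imwrite("pics/c7.png",np.hstack([c(S.im,220,80,140,140,400,400),c(S.im,310,235,50,50,400,400)]))
E
```

```text
{'time': np.float64(15.65), 'joint_positions': array([-0.797,  0.237,  0.662,  1.661, -0.151,  1.296,  0.928]), 'eef_pos': array([0.544, 0.107, 0.33 ]), 'eef_rot': array([-3.141e+00, -1.000e-03,  2.606e+00]), 'wrist_force': array([-0.603, -0.378,  0.482]), 'moment': array([-0.026,  0.002, -0.007]), 'gripper_width': np.float64(0.818)}
```

View pics/c7.png

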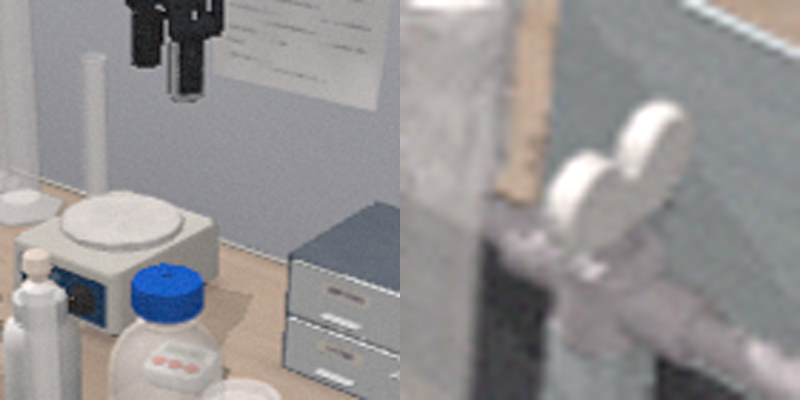

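apply_moves(moves=[{"delta_pos": [0.1,-0.15,-4],"rot": [0,0,0.1],"gripper": 7},{"delta_pos": [0.1,-0.15,-8],"rot": [0,0,0.1],"gripper": 7},{"delta_pos": [0.1,-0.15,-11],"rot": [0,0,0.1],"gripper": 7},{"delta_pos": [0.1,-0.15,-13],"rot": [0,0,0.1],"gripper": 7},{"delta_pos": [0.1,-0.15,-14.5],"rot": [0,0,0.1],"gripper": 7},{"delta_pos": [0.1,-0.15,-15.5],"rot": [0,0,0.1],"gripper": 7},{"delta_pos": [0.1,-0.15,-16],"rot": [0,0,0.1],"gripper": 7},{"delta_pos": [0.1,-0.15,-16],"rot": [0,0,0.1],"gripper": 7}])

```text
time: 16.5
eef_pos: [0.5458, 0.1052, 0.17]
eef_rot: [-3.141, 0.0, 2.699]
wrist_force: [-0.5, 0.2, 0.5]
gripper_width: 0.817
```

apply_moves(moves=[{"delta_pos": [0,0,0],"rot": [0,0,0],"gripper": 6},{"delta_pos": [0,0,0],"rot": [0,0,0],"gripper": 5.5},{"delta_pos": [0,0,0],"rot": [0,0,0],"gripper": 5},{"delta_pos": [0,0,0],"rot": [0,0,0],"gripper": 4.6},{"delta_pos": [0,0,0],"rot": [0,0,0],"gripper": 4.6},{"delta_pos": [0,0,0],"rot": [0,0,0],"gripper": 4.6},{"delta_pos": [0,0,0],"rot": [0,0,0],"gripper": 4.6},{"delta_pos": [0,0,0],"rot": [0,0,0],"gripper": 4.6}], force=40)

```text
time: 17.3
eef_pos: [0.5464, 0.1058, 0.1712]
eef_rot: [3.14, 0.001, 2.7]
wrist_force: [-1.4, 1.6, 8.4]
gripper_width: 0.602
```

apply_moves(moves=[{"delta_pos": [0,0,0],"rot": [0,0,-0.1],"gripper": 4.6},{"delta_pos": [0,0,0],"rot": [0,0,-0.22],"gripper": 4.6},{"delta_pos": [0,0,0],"rot": [0,0,-0.35],"gripper": 4.6},{"delta_pos": [0,0,0],"rot": [0,0,-0.48],"gripper": 4.6},{"delta_pos": [0,0,0],"rot": [0,0,-0.61],"gripper": 4.6},{"delta_pos": [0,0,0],"rot": [0,0,-0.74],"gripper": 4.6},{"delta_pos": [0,0,0],"rot": [0,0,-0.87],"gripper": 4.6},{"delta_pos": [0,0,0],"rot": [0,0,-1.0],"gripper": 4.6}])

```text
time: 18.1
eef_pos: [0.5464, 0.1058, 0.1712]
eef_rot: [3.14, -0.001, 1.695]
wrist_force: [-2.7, 2.4, 8.8]
gripper_width: 0.6
```

apply_moves(moves=[{"delta_pos": [0,0,0],"rot": [0,0,-0.13],"gripper": 4.6},{"delta_pos": [0,0,0],"rot": [0,0,-0.26],"gripper": 4.6},{"delta_pos": [0,0,0],"rot": [0,0,-0.39],"gripper": 4.6},{"delta_pos": [0,0,0],"rot": [0,0,-0.52],"gripper": 4.6},{"delta_pos": [0,0,0],"rot": [0,0,-0.65],"gripper": 4.6},{"delta_pos": [0,0,0],"rot": [0,0,-0.78],"gripper": 4.6},{"delta_pos": [0,0,0],"rot": [0,0,-0.9],"gripper": 4.6},{"delta_pos": [0,0,0],"rot": [0,0,-1.0],"gripper": 4.6}])

```text
time: 18.9
eef_pos: [0.5464, 0.1057, 0.1711]
eef_rot: [-3.142, -0.002, 0.696]
wrist_force: [-2.7, 1.9, 11.9]
gripper_width: 0.599
```

```bash
python3 - <<'E'
from h import *
s=state(); print({k:np.round(s[k],3) for k in s if k not in("joint_efforts","dq")})
E
```

```text
{'time': np.float64(18.9), 'joint_positions': array([-1.041,  0.564,  1.073,  1.859, -0.569,  1.064, -0.617]), 'eef_pos': array([0.546, 0.106, 0.171]), 'eef_rot': array([-3.142e+00, -2.000e-03,  6.960e-01]), 'wrist_force': array([-2.715,  1.903, 11.88 ]), 'moment': array([0.19 , 0.572, 0.107]), 'gripper_width': np.float64(0.599)}
```

apply_moves(moves=[{"delta_pos": [0,0,0],"rot": [0,0,-0.08],"gripper": 4.6},{"delta_pos": [0,0,0],"rot": [0,0,-0.16],"gripper": 4.6},{"delta_pos": [0,0,0],"rot": [0,0,-0.24],"gripper": 4.6},{"delta_pos": [0,0,0],"rot": [0,0,-0.3],"gripper": 4.6},{"delta_pos": [0,0,0],"rot": [0,0,-0.34],"gripper": 4.6},{"delta_pos": [0,0,0],"rot": [0,0,-0.38],"gripper": 4.6},{"delta_pos": [0,0,0],"rot": [0,0,-0.41],"gripper": 4.6},{"delta_pos": [0,0,0],"rot": [0,0,-0.41],"gripper": 4.6}])

```text
time: 19.7
eef_pos: [0.5463, 0.1057, 0.1711]
eef_rot: [-3.141, -0.002, 0.289]
wrist_force: [-3.2, 3.0, 13.5]
gripper_width: 0.603
```

```bash
python3 - <<'E'
from h import *
s=state(); print({k:np.round(s[k],3) for k in s if k not in("joint_efforts","dq")})
E
```

```text
{'time': np.float64(19.7), 'joint_positions': array([-1.086,  0.62 ,  1.161,  1.86 , -0.643,  1.099, -0.96 ]), 'eef_pos': array([0.546, 0.106, 0.171]), 'eef_rot': array([-3.141e+00, -2.000e-03,  2.890e-01]), 'wrist_force': array([-3.171,  2.997, 13.549]), 'moment': array([ 0.311,  0.652, -0.109]), 'gripper_width': np.float64(0.603)}
```

apply_moves(moves=[{"delta_pos": [0,0,0],"rot": [0,0,-0.03],"gripper": 4.6},{"delta_pos": [0,0,0],"rot": [0,0,-0.06],"gripper": 4.6},{"delta_pos": [0,0,0],"rot": [0,0,-0.09],"gripper": 4.6},{"delta_pos": [0,0,0],"rot": [0,0,-0.12],"gripper": 4.6},{"delta_pos": [0,0,0],"rot": [0,0,-0.12],"gripper": 4.6},{"delta_pos": [0,0,0],"rot": [0,0,-0.12],"gripper": 4.6},{"delta_pos": [0,0,0],"rot": [0,0,-0.12],"gripper": 4.6},{"delta_pos": [0,0,0],"rot": [0,0,-0.12],"gripper": 4.6}])

```text
time: 20.5
eef_pos: [0.5463, 0.1057, 0.1711]
eef_rot: [-3.141, -0.001, 0.172]
wrist_force: [-2.7, 1.0, 13.3]
gripper_width: 0.606
```

```bash
python3 - <<'E'
from h import *
s=state(); print({k:np.round(s[k],3) for k in s if k not in("joint_efforts","dq")})
E
```

```text
{'time': np.float64(20.5), 'joint_positions': array([-1.094,  0.632,  1.178,  1.86 , -0.657,  1.107, -1.065]), 'eef_pos': array([0.546, 0.106, 0.171]), 'eef_rot': array([-3.141e+00, -1.000e-03,  1.720e-01]), 'wrist_force': array([-2.65 ,  1.006, 13.297]), 'moment': array([0.03 , 0.678, 1.259]), 'gripper_width': np.float64(0.606)}
```

apply_moves(moves=[{"delta_pos": [0,0,0],"rot": [0,0,0.03],"gripper": 6},{"delta_pos": [0,0,0],"rot": [0,0,0.03],"gripper": 7},{"delta_pos": [0,0,0],"rot": [0,0,0.03],"gripper": 7},{"delta_pos": [0,0,3],"rot": [0,0,0.03],"gripper": 7},{"delta_pos": [0,0,7],"rot": [0,0,0.1],"gripper": 7},{"delta_pos": [0,0,12],"rot": [0,0,0.25],"gripper": 7},{"delta_pos": [0,0,16],"rot": [0,0,0.4],"gripper": 7},{"delta_pos": [0,3,16],"rot": [0,0,0.55],"gripper": 7}])

```text
time: 21.3
eef_pos: [0.5476, 0.1316, 0.3354]
eef_rot: [3.139, -0.007, 0.72]
wrist_force: [1.9, 0.1, -0.9]
gripper_width: 0.821
```

apply_moves(moves=[{"delta_pos": [-1,4,0],"rot": [0,0,0.15],"gripper": 6.5},{"delta_pos": [-3,8,0],"rot": [0,0,0.3],"gripper": 6},{"delta_pos": [-5,12,0],"rot": [0,0,0.45],"gripper": 6},{"delta_pos": [-7,16,0],"rot": [0,0,0.6],"gripper": 6},{"delta_pos": [-9,19,0],"rot": [0,0,0.75],"gripper": 6},{"delta_pos": [-11.4,20.7,0],"rot": [0,0,0.9],"gripper": 6},{"delta_pos": [-11.4,20.7,0],"rot": [0,0,1.05],"gripper": 6},{"delta_pos": [-11.4,20.7,0],"rot": [0,0,1.2],"gripper": 6}])

```text
time: 22.1
eef_pos: [0.4309, 0.3429, 0.33]
eef_rot: [-3.141, -0.0, 1.927]
wrist_force: [0.2, -0.1, -0.5]
gripper_width: 0.704
```

apply_moves(moves=[{"delta_pos": [0,0,0],"rot": [0,0,0.15],"gripper": 6},{"delta_pos": [0,0,0],"rot": [0,0,0.3],"gripper": 6},{"delta_pos": [0,0,0],"rot": [0,0,0.45],"gripper": 6},{"delta_pos": [0,0,0],"rot": [0,0,0.6],"gripper": 6},{"delta_pos": [0,0,0],"rot": [0,0,0.7],"gripper": 6},{"delta_pos": [0,0,0],"rot": [0,0,0.7],"gripper": 6},{"delta_pos": [0,0,0],"rot": [0,0,0.7],"gripper": 6},{"delta_pos": [0,0,0],"rot": [0,0,0.7],"gripper": 6}])

```text
time: 22.9
eef_pos: [0.4317, 0.3422, 0.33]
eef_rot: [-3.141, 0.0, 2.617]
wrist_force: [0.1, 0.3, -0.4]
gripper_width: 0.699
```

```bash
python3 - <<'E'
from h import *
s=state(); print({k:np.round(s[k],3) for k in s if k not in("joint_efforts","dq")})
T,S=Cam("top"),Cam("scene")
print("rinse",T.plane(168.6,262.7,.165),S.plane(165,180.3,.165))
m=lambda n:np.mean([Cam(n).im.astype(float) for _ in range(4)],0).astype(np.uint8)
c=lambda i,x,y,w,h,W,H:cv2.convertScaleAbs(cv2.resize(i[y:y+h,x:x+w,::-1],(W,H),interpolation=cv2.INTER_CUBIC),alpha=1.3)
t=m("top");sc=m("scene")
cv2.imwrite("pics/c8.png",np.vstack([np.hstack([c(t,265,185,45,40,400,300),c(sc,255,165,50,38,400,300)]),np.hstack([c(t,340,195,53,40,400,300),c(sc,120,90,120,90,400,300)])]))
E
```

```text
{'time': np.float64(22.9), 'joint_positions': array([-1.339,  0.239,  0.74 ,  1.672, -0.166,  1.296,  0.478]), 'eef_pos': array([0.432, 0.342, 0.33 ]), 'eef_rot': array([-3.141,  0.   ,  2.617]), 'wrist_force': array([ 0.074,  0.263, -0.396]), 'moment': array([-0.002, -0.032,  0.039]), 'gripper_width': np.float64(0.699)}
rinse [0.43212571 0.34324291 0.165     ] [0.42916744 0.34236572 0.165     ]
```

View pics/c8.png

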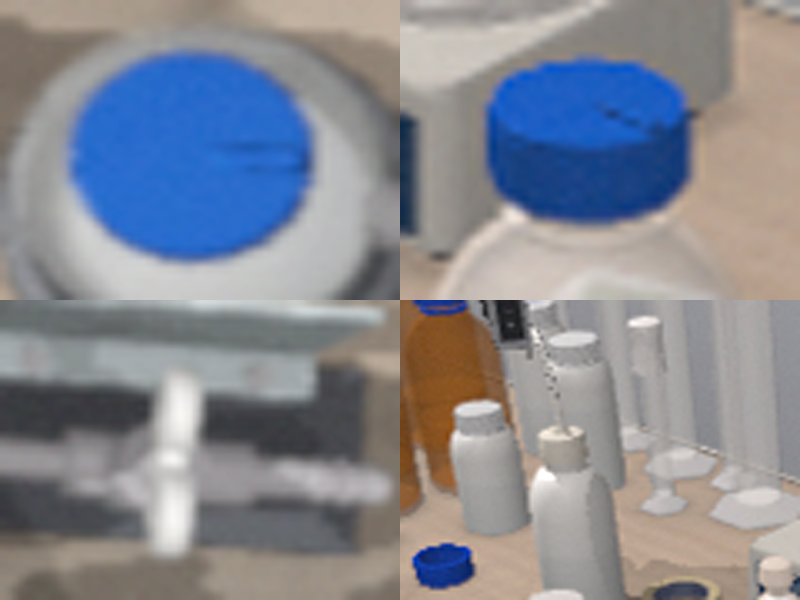

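apply_moves(moves=[{"delta_pos": [0,0,-5],"rot": [0,0,0],"gripper": 6},{"delta_pos": [0,0,-10],"rot": [0,0,0],"gripper": 6},{"delta_pos": [0,0,-14],"rot": [0,0,0],"gripper": 6},{"delta_pos": [0,0,-16.5],"rot": [0,0,0],"gripper": 6},{"delta_pos": [0,0,-18.5],"rot": [0,0,0],"gripper": 6},{"delta_pos": [0,0,-19.5],"rot": [0,0,0],"gripper": 6},{"delta_pos": [0,0,-20],"rot": [0,0,0],"gripper": 6},{"delta_pos": [0,0,-20],"rot": [0,0,0],"gripper": 6}])

```text
time: 24.2
eef_pos: [0.4318, 0.3423, 0.1302]
eef_rot: [-3.142, 0.0, 2.62]
wrist_force: [-0.3, -0.4, 0.0]
gripper_width: 0.7
```

apply_moves(moves=[{"delta_pos": [0,0,0],"rot": [0,0,0],"gripper": 5},{"delta_pos": [0,0,0],"rot": [0,0,0],"gripper": 4.2},{"delta_pos": [0,0,0],"rot": [0,0,0],"gripper": 3.6},{"delta_pos": [0,0,0],"rot": [0,0,0],"gripper": 3.2},{"delta_pos": [0,0,0],"rot": [0,0,0],"gripper": 3.2},{"delta_pos": [0,0,0],"rot": [0,0,0],"gripper": 3.2},{"delta_pos": [0,0,0],"rot": [0,0,0],"gripper": 3.2},{"delta_pos": [0,0,0],"rot": [0,0,0],"gripper": 3.2}], force=40)

```text
time: 25.0
eef_pos: [0.4321, 0.3426, 0.1311]
eef_rot: [3.14, 0.0, 2.62]
wrist_force: [-1.9, -0.4, 9.9]
gripper_width: 0.449
```

Gripped (38 mm). Turn about 1.5 rad.

apply_moves(moves=[{"delta_pos": [0,0,0],"rot": [0,0,-0.1],"gripper": 3.2},{"delta_pos": [0,0,0],"rot": [0,0,-0.22],"gripper": 3.2},{"delta_pos": [0,0,0],"rot": [0,0,-0.35],"gripper": 3.2},{"delta_pos": [0,0,0],"rot": [0,0,-0.48],"gripper": 3.2},{"delta_pos": [0,0,0],"rot": [0,0,-0.61],"gripper": 3.2},{"delta_pos": [0,0,0],"rot": [0,0,-0.74],"gripper": 3.2},{"delta_pos": [0,0,0],"rot": [0,0,-0.87],"gripper": 3.2},{"delta_pos": [0,0,0],"rot": [0,0,-1.0],"gripper": 3.2}])

```text
time: 25.8
eef_pos: [0.4328, 0.3431, 0.1311]
eef_rot: [3.139, -0.002, 1.615]
wrist_force: [4.8, 2.7, 1.6]
gripper_width: 0.452
```

apply_moves(moves=[{"delta_pos": [0,0,0],"rot": [0,0,-0.08],"gripper": 3.2},{"delta_pos": [0,0,0],"rot": [0,0,-0.16],"gripper": 3.2},{"delta_pos": [0,0,0],"rot": [0,0,-0.24],"gripper": 3.2},{"delta_pos": [0,0,0],"rot": [0,0,-0.3],"gripper": 3.2},{"delta_pos": [0,0,0],"rot": [0,0,-0.36],"gripper": 3.2},{"delta_pos": [0,0,0],"rot": [0,0,-0.41],"gripper": 3.2},{"delta_pos": [0,0,0],"rot": [0,0,-0.45],"gripper": 3.2},{"delta_pos": [0,0,0],"rot": [0,0,-0.45],"gripper": 3.2}])

```text
time: 26.6
eef_pos: [0.4332, 0.343, 0.1311]
eef_rot: [3.139, -0.003, 1.168]
wrist_force: [7.3, 2.5, 1.9]
gripper_width: 0.448
```

```bash
python3 - <<'E'
from h import *
s=state(); print({k:np.round(s[k],3) for k in s if k not in("joint_efforts","dq")})
E
```

```text
{'time': np.float64(26.6), 'joint_positions': array([-1.476,  0.593,  1.003,  1.901, -0.602,  0.981, -0.6  ]), 'eef_pos': array([0.433, 0.343, 0.131]), 'eef_rot': array([ 3.139e+00, -3.000e-03,  1.168e+00]), 'wrist_force': array([7.318, 2.493, 1.925]), 'moment': array([ 0.546, -1.623, -0.094]), 'gripper_width': np.float64(0.448)}
```

Not yet at the stop (no moment build-up); continue.

apply_moves(moves=[{"delta_pos": [0.05,0,0],"rot": [0,0,-0.03],"gripper": 3.2},{"delta_pos": [0.05,0,0],"rot": [0,0,-0.06],"gripper": 3.2},{"delta_pos": [0.05,0,0],"rot": [0,0,-0.09],"gripper": 3.2},{"delta_pos": [0.05,0,0],"rot": [0,0,-0.12],"gripper": 3.2},{"delta_pos": [0.05,0,0],"rot": [0,0,-0.14],"gripper": 3.2},{"delta_pos": [0.05,0,0],"rot": [0,0,-0.14],"gripper": 3.2},{"delta_pos": [0.05,0,0],"rot": [0,0,-0.14],"gripper": 3.2},{"delta_pos": [0.05,0,0],"rot": [0,0,-0.14],"gripper": 3.2}])

```text
time: 27.4
eef_pos: [0.4333, 0.343, 0.1311]
eef_rot: [3.141, -0.003, 1.03]
wrist_force: [5.5, 2.6, 6.3]
gripper_width: 0.449
```

```bash
python3 - <<'E'
from h import *
s=state(); print({k:np.round(s[k],3) for k in s if k not in("joint_efforts","dq")})
E
```

```text
{'time': np.float64(27.4), 'joint_positions': array([-1.493,  0.612,  1.035,  1.901, -0.63 ,  0.994, -0.714]), 'eef_pos': array([0.433, 0.343, 0.131]), 'eef_rot': array([ 3.141e+00, -3.000e-03,  1.030e+00]), 'wrist_force': array([5.535, 2.601, 6.255]), 'moment': array([ 0.382, -1.094,  0.002]), 'gripper_width': np.float64(0.449)}
```

apply_moves(moves=[{"delta_pos": [0.05,0,0],"rot": [0,0,-0.03],"gripper": 3.2},{"delta_pos": [0.05,0,0],"rot": [0,0,-0.06],"gripper": 3.2},{"delta_pos": [0.05,0,0],"rot": [0,0,-0.09],"gripper": 3.2},{"delta_pos": [0.05,0,0],"rot": [0,0,-0.12],"gripper": 3.2},{"delta_pos": [0.05,0,0],"rot": [0,0,-0.12],"gripper": 3.2},{"delta_pos": [0.05,0,0],"rot": [0,0,-0.12],"gripper": 3.2},{"delta_pos": [0.05,0,0],"rot": [0,0,-0.12],"gripper": 3.2},{"delta_pos": [0.05,0,0],"rot": [0,0,-0.12],"gripper": 3.2}])

```text
time: 28.2
eef_pos: [0.4336, 0.3431, 0.131]
eef_rot: [3.141, -0.003, 0.911]
wrist_force: [5.2, 3.3, 4.1]
gripper_width: 0.45
```

```bash
python3 - <<'E'
from h import *
s=state(); print({k:np.round(s[k],3) for k in s if k not in("joint_efforts","dq")})
E
```

```text
{'time': np.float64(28.2), 'joint_positions': array([-1.508,  0.629,  1.062,  1.901, -0.654,  1.006, -0.813]), 'eef_pos': array([0.434, 0.343, 0.131]), 'eef_rot': array([ 3.141e+00, -3.000e-03,  9.110e-01]), 'wrist_force': array([5.241, 3.321, 4.083]), 'moment': array([ 0.527, -1.098,  0.615]), 'gripper_width': np.float64(0.45)}
```

apply_moves(moves=[{"delta_pos": [0,0,0],"rot": [0,0,-0.02],"gripper": 3.2},{"delta_pos": [0,0,0],"rot": [0,0,-0.04],"gripper": 3.2},{"delta_pos": [0,0,0],"rot": [0,0,-0.06],"gripper": 3.2},{"delta_pos": [0,0,0],"rot": [0,0,-0.06],"gripper": 3.2},{"delta_pos": [0,0,0],"rot": [0,0,-0.06],"gripper": 3.2},{"delta_pos": [0,0,0],"rot": [0,0,-0.06],"gripper": 3.2},{"delta_pos": [0,0,0],"rot": [0,0,-0.06],"gripper": 3.2},{"delta_pos": [0,0,0],"rot": [0,0,-0.06],"gripper": 3.2}])

```text
time: 29.0
eef_pos: [0.4334, 0.3427, 0.1309]
eef_rot: [3.141, -0.002, 0.85]
wrist_force: [3.4, 0.5, 6.5]
gripper_width: 0.449
```

```bash
python3 - <<'E'
from h import *
s=state(); print({k:np.round(s[k],3) for k in s if k not in("joint_efforts","dq")})
E
```

```text
{'time': np.float64(29.0), 'joint_positions': array([-1.515,  0.638,  1.076,  1.901, -0.666,  1.013, -0.863]), 'eef_pos': array([0.433, 0.343, 0.131]), 'eef_rot': array([ 3.141e+00, -2.000e-03,  8.500e-01]), 'wrist_force': array([3.436, 0.546, 6.509]), 'moment': array([ 0.162, -0.648,  0.502]), 'gripper_width': np.float64(0.449)}
```

apply_moves(moves=[{"delta_pos": [0,0,0],"rot": [0,0,0.03],"gripper": 5},{"delta_pos": [0,0,0],"rot": [0,0,0.03],"gripper": 6},{"delta_pos": [0,0,0],"rot": [0,0,0.03],"gripper": 6},{"delta_pos": [0,0,3],"rot": [0,0,0.03],"gripper": 6},{"delta_pos": [0,0,7],"rot": [0,0,0.03],"gripper": 6},{"delta_pos": [0,0,12],"rot": [0,0,0.03],"gripper": 6},{"delta_pos": [0,0,17],"rot": [0,0,0.03],"gripper": 6},{"delta_pos": [0,0,20],"rot": [0,0,0.03],"gripper": 6}])

```text
time: 29.8
eef_pos: [0.4333, 0.3419, 0.3334]
eef_rot: [-3.142, -0.003, 0.879]
wrist_force: [-0.8, -0.1, -0.5]
gripper_width: 0.705
```

apply_moves(moves=[{"delta_pos": [-3,4,0],"rot": [0,0,0],"gripper": 6},{"delta_pos": [-6,8,0],"rot": [0,0,0],"gripper": 6},{"delta_pos": [-9,12,0],"rot": [0,0,0],"gripper": 6},{"delta_pos": [-12,16,0],"rot": [0,0,0],"gripper": 6},{"delta_pos": [-14,20,0],"rot": [0,0,0],"gripper": 6},{"delta_pos": [-16,23,0],"rot": [0,0,0],"gripper": 6},{"delta_pos": [-16,23,0],"rot": [0,0,0],"gripper": 6},{"delta_pos": [-16,23,0],"rot": [0,0,0],"gripper": 6}])

```text
time: 30.6
eef_pos: [0.2723, 0.5724, 0.3295]
eef_rot: [3.141, 0.001, 0.88]
wrist_force: [0.6, -1.1, 0.1]
gripper_width: 0.704
```

```bash
python3 - <<'E'
from h import *
print(state()["eef_pos"],state()["time"])
m=lambda n:np.mean([Cam(n).im.astype(float) for _ in range(6)],0).astype(np.uint8)
c=lambda i,x,y,w,h,W,H:cv2.convertScaleAbs(cv2.resize(i[y:y+h,x:x+w,::-1],(W,H),interpolation=cv2.INTER_CUBIC),alpha=1.2)
t=m("top");sc=m("scene")
cv2.imwrite("pics/c9.png",np.vstack([np.hstack([c(t,155,240,60,45,400,300),c(sc,145,165,60,45,400,300)]),np.hstack([c(t,150,170,250,112,400,300),c(sc,140,150,250,187,400,300)])]))
E
```

```text
[0.27230233 0.57236891 0.32954401] 30.6
```

View pics/c9.png

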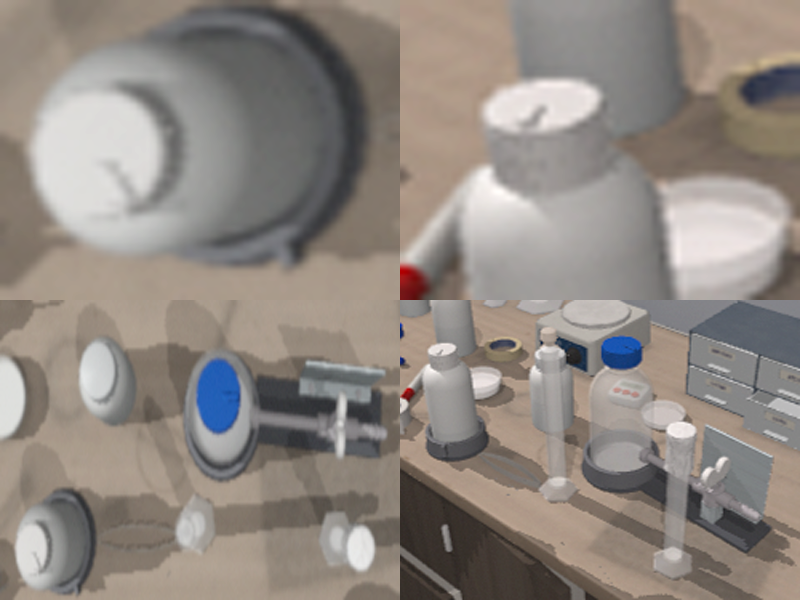

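```bash
python3 - <<'E'
from cell import *
print(finish_job(), state()["time"])
E
```

```text
the job is handed in; nothing more can be done
the job is handed in; nothing more can be done
```

I shut the stopcock first, then screwed down the feed cap and then the rinse cap, each clockwise until it met its stop. I handed the job in at about 31 s on the robot's clock, with the arm clear of everything.

**Last checks**
- **Key:** the wings lie across the pipe in the final pictures, and the turning moment rose to about 1.06 N m at the stop.
- **Feed cap:** the bar points along the pipe, and the moment was 1.26 N m at the stop.
- **Rinse cap:** the bar points to the index tab within about 5°, as far as the picture resolves. The moment was 0.5–0.6 N m, against about 0.1 N m for free turning.
- **Bystanders:** both cylinders and the wide-capped bottle look unmoved by eye. Wrist forces in the end-of-call readings stayed under about 14 N. I saw no sign of the gripper touching the splash panel.

**What disagreed**
- **First grip on the key:** it closed on nothing, because in the pictures the fingertips stood about 12 mm above the reported TCP, not the stated 11 mm below. I lifted off, saw that the key had not moved, went about 20 mm lower and gripped it. I used the same correction for both caps.
- **Cap turn amounts:** the feed cap took about 2.5 rad of tool turn and the rinse cap about 1.7 rad. I had measured 2.4 and 1.5 rad from the pictures.

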